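# Put away the stacked topping containers

### The job

The topping containers have been left in one stack on the ice-cream counter. Take the stack apart from the top down, one container at a time, and set each one down, upright and flat (not dropped), inside the rim of the tray of its own shape and size: small round shaker first, then the round tin, the square tub and last the long pan. Do not tip any container over, and leave the sundae glass and the syrup jar where they stand.

Things in the scene. Friction and masses are not known exactly. Their poses are not given: they have to be found in the camera images.
- shaker_centre (a point): Sprinkle shaker at the top of the stack: upright cylinder, 34 mm diameter, 58 mm high, white plastic body with a perforated bare-metal top, about 0.12 kg. The point is its centre, half-way up (29 mm above its underside); z up.
- tin_centre (a point): Round closed steel tin under the shaker: 54 mm diameter, 42 mm high, about 0.2 kg. The point is its centre, half-way up (21 mm above its underside); z up.
- tub_centre (a point): Square white plastic tub with a flat lid, under the tin: 60 x 60 mm, 42 mm high, about 0.2 kg. The point is its centre, half-way up (21 mm above its underside); x and y square to its sides, z up.
- pan_centre (a point): Long lidded steel pan at the bottom of the stack, standing on the counter: 110 mm along its x, 60 mm along its y, 44 mm high, about 0.35 kg. The point is its centre, half-way up (22 mm above its underside); z up.
- shaker_tray: Small round black tray with a grey rim, 52 mm inner diameter, for the shaker. Fixed. Floor 3 mm thick, rim 4 mm thick standing 3 mm above that floor (6 mm above the counter). Origin at the centre of its underside, z up.
- tin_tray: Larger round black tray with a grey rim, 72 mm inner diameter, for the tin. Fixed. Floor 3 mm thick, rim 4 mm thick standing 3 mm above that floor (6 mm above the counter). Origin at the centre of its underside, z up.
- tub_tray: Square black tray with a grey rim, 78 x 78 mm inside, for the tub; x and y square to its sides. Fixed. Floor 3 mm thick, rim 4 mm thick standing 3 mm above that floor (6 mm above the counter). Origin at the centre of its underside, z up.
- pan_tray: Oblong black tray with a grey rim, 128 mm (along its x) by 78 mm (along its y) inside, for the pan. Fixed. Floor 3 mm thick, rim 4 mm thick standing 3 mm above that floor (6 mm above the counter). Origin at the centre of its underside, z up.
- sundae_centre (a point): Bystander: small open sundae glass, 48 mm diameter at the rim, 68 mm high, loose on the counter. The point is its centre, half-way up. Not to be moved.
- syrup_centre (a point): Bystander: squat amber syrup jar with a red cap, 48 mm diameter, 72 mm high, loose on the counter. The point is its centre, half-way up. Not to be moved.
Things that resemble listed ones, but are neither listed nor needed, are in the scene too. What is shaped like the part that bears tin_centre but green or yellow is not meant. What is shaped like the part that bears tub_centre but blue or pink is not meant.

How it is judged:
On the way, in this order (a step that is already met when the one before it is completed fails the run):
1. the sprinkle shaker sits flat in its own tray (horizontal distance between shaker_centre and shaker_tray below 0.015 m and z of shaker_centre in the frame of shaker_tray between 0.029 and 0.0335 m and angle between shaker_centre's own z axis and vertical below 0.04 rad), for 0.2 s.
2. the round tin sits flat in its own tray (horizontal distance between tin_centre and tin_tray below 0.015 m and z of tin_centre in the frame of tin_tray between 0.021 and 0.0255 m and angle between tin_centre's own z axis and vertical below 0.04 rad), for 0.2 s.
3. the square tub sits flat in its own tray (horizontal distance between tub_centre and tub_tray below 0.015 m and z of tub_centre in the frame of tub_tray between 0.021 and 0.0255 m and angle between tub_centre's own z axis and vertical below 0.04 rad), for 0.2 s.
4. the long pan sits flat in its own tray (horizontal distance between pan_centre and pan_tray below 0.015 m and z of pan_centre in the frame of pan_tray between 0.022 and 0.0265 m and angle between pan_centre's own z axis and vertical below 0.04 rad), for 0.2 s.
At the end, for the whole second after the job is handed in: Each of the four containers is at rest (under 20 mm/s), upright within 0.04 rad, on the floor of its own tray (height within 1.5 mm above), its centre within 15 mm of the tray's centre (all of step 1 and all of step 2 and all of step 3 and all of step 4 and linear speed of each of shaker, tin, tub, pan below 0.02 m/s); the robot touches nothing.
It fails at once if a container is tipped over (leans more than 0.5 rad) (angle between any of shaker_centre, tin_centre, tub_centre, pan_centre's own z axis and vertical above 0.5 rad).
It fails at once if a container is dropped: it falls freely more than 25 mm above the floor of its tray ((horizontal distance between shaker_centre and shaker_tray below 0.06 m and z of shaker_centre in the frame of shaker_tray above 0.057 m and contact force between shaker and anything else below 0.01 N) or (horizontal distance between tin_centre and tin_tray below 0.06 m and z of tin_centre in the frame of tin_tray above 0.049 m and contact force between tin and anything else below 0.01 N) or (horizontal distance between tub_centre and tub_tray below 0.06 m and z of tub_centre in the frame of tub_tray above 0.049 m and contact force between tub and anything else below 0.01 N) or (horizontal distance between pan_centre and pan_tray below 0.06 m and z of pan_centre in the frame of pan_tray above 0.05 m and contact force between pan and anything else below 0.01 N)).
It fails at once if the sundae glass or the syrup jar is moved by more than 25 mm (distance of any of sundae_centre, syrup_centre from where it was at the start of the episode above 0.025 m).
It also fails if it takes over 112 s, if anything falls off the work surface, if the arm or the gripper's body presses on something with over 40 N, if the wrist force passes 120 N, or if a joint passes its speed limit or range.

### The arm

A 6-joint arm with a two-finger parallel gripper is mounted at the origin on the work surface. World frame = base frame: x ahead of the robot, y to its left, z up, the work surface at z = 0. Lengths are in m, angles in rad, forces in N, time in s.
With the tool pointing down it reaches from about 0.425 to 0.95 m from the base axis. Payload 3.5 kg.
Tool frame: the origin (TCP) lies on the centre line of the jaws, within the pads' length; the fingertips stand 14 mm ahead of it and the grasp point (between the pads) lies 5 mm behind it (tips_ahead is the distance from the TCP to the fingertips, in m); y points along the fingers, z is the direction in which the jaws open and shut, and the axes are right-handed (so a half turn about y gives the same grasp; the last joint's range is limited). The gripper opens to 85 mm and grips with 20 to 120 N. Pads are 22 mm wide; open, the fingers measure 114 mm over their backs; the gripper's body (76 mm by 85 mm) begins 54 mm behind the grasp point. The pads swing forward as they close: fully open they stand 13 mm farther back than shut.
Start: joints at [-1.429, 0.286, 1.577, -0, 1.279, -0.15], TCP at [0.194, -0.646, 0.245] pointing down, gripper open.
Joint ranges: [-2.77, 2.77], [-0.9, 2.22], [0.21, 2.48], [-1.53, 4.67], [0.24, 2.81], [-2.84, 2.84]. Speed limits (rad/s): [2.79, 2.79, 3.14, 3.14, 3.14, 3.14].

### API

Orientations are given as a unit quaternion [x, y, z, w].
In Python, from plant import get_state, read_camera, sign_off, tips_ahead gives the robot as it stands.
- The arm moves only by the tool send_rows, never from a script. Its argument "plan" is a list of rows, each a list of 2 entries, a list of its own where there are three numbers: the shift along the tool's x, y, z in units of 12 cm (1.0 is 12 cm), then the turn, a rotation vector about the tool's x, y, z in units of 360 degrees (1.0 is 360 degrees). In form: [[[tx, ty, tz], [rx, ry, rz]], ...]. A call has 1 to 12 rows; each row shifts and turns the commanded pose from where the row before left it, along the tool's axes as they then stand; what a row does not reach is not made up. A row lasts 1/10 s, in which the tool goes at most 50 mm and 8.59 degrees, less where a joint would pass 70% of its speed; a pose out of reach is approached as far as the arm can. A call with a number of a shift or a turn outside -1 to 1 is refused whole. A call with a gripper value outside its range is refused whole. "gripper" is the closure, from 0 (fully open) to 1 (shut), set as the call begins (left out, the last holds). The fingers move at their own pace and stop on an object; "grip_force" is the grip in N (left out, the last holds). Time passes only in rows, so rows that do not move let the fingers close. It gives the time, the measured TCP pose, the force and the opening at its end, in the units of the state.
- get_state(): the state, without advancing time (a new reading comes with each control period).
- read_camera(name): name is "scene" or "top" or "wrist"; returns a dict with "img" (480x640x3 uint8, blue, green, red), "fx", "fy", "cx", "cy" (pixels), "D" ([k1, k2, p1, p2, k3] as OpenCV has them; the pictures are not rectified), "world_from_camera" (4x4, takes a point from camera to world coordinates); the wrist camera has in their place "mount" (4x4, takes a point from camera to tool coordinates, whose origin is the TCP and whose axes are the tool frame's). Camera axes: x right, y down, z forward; pixel columns grow to the right and rows downward; lengths in m; the calibration is good to about 2 mm. A picture is of the moment at which its call begins: read the wrist's pose just before it. There is no depth.
- sign_off(): hands the job in, once; it reports no verdict.
The state is a dict: "time": time; "qpos": joint angles; "dq": joint speeds; "joint_efforts": joint torques, N m; "eef_pos": TCP position; "tcp_rot": TCP orientation; "contact_force": force on the tool from outside, world axes, zero at the start; "wrist_torque": the same for the moment, N m; "opening": opening from 0.0 (shut) to 1.0 (fully open).
Only numpy, scipy, OpenCV 4.12 (cv2) and the standard library are available. Lean on these libraries where they do the work, as an engineer would, in place of code of your own. Each camera call takes 0.05 s, during which the arm holds its last target. There are 200 camera calls.

## Working session

There is one attempt and no reset: what is moved stays moved. The work goes in short steps, Python scripts to look and compute and a tool call to move; the robot and the scene stay as the last step left them, time stands still between calls to the robot, and variables do not carry over. Pictures are saved under pics/ and viewed, about 12 in all and at most 16, crops included, and the job is handed in when it is done.

Besides the shell and the picture viewer there is one more tool, called after "Emit:" as name(argument=value, ...), one argument or row to a line, values as JSON. send_rows: Moves the arm, as the interface text tells. Its arguments: {"type":"object","properties":{"plan":{"type":"array"},"gripper":{"type":"number"},"grip_force":{"type":"number"}},"required":["plan"]}

```bash
ls; mkdir -p pics
python3 - <<'E'
from plant import *
import cv2,numpy as np
np.set_printoptions(precision=4,suppress=True)
print(get_state(), tips_ahead)
for n in ["scene","top","wrist"]:
    c=read_camera(n); cv2.imwrite(f"pics/{n}0.png",c["img"])
    print(n,{k:v for k,v in c.items() if k!="img"})
E
```

```text
pics
{'time': 0.0, 'qpos': array([-1.429 ,  0.2872,  1.5782, -0.    ,  1.2786, -0.15  ]), 'dq': array([-0.0016,  0.0001, -0.0009,  0.0007,  0.    ,  0.0004]), 'joint_efforts': array([ -0.0004, -40.5986, -29.2627,  -0.0001,   0.0059,   0.    ]), 'eef_pos': array([ 0.1941, -0.6458,  0.2439]), 'tcp_rot': array([-0.1028,  0.7004, -0.6988,  0.1028]), 'contact_force': array([-0.0727, -0.0509,  0.1745]), 'wrist_torque': array([-0.0189, -0.0519, -0.0047]), 'opening': 0.9981639097266112} 0.014
scene {'fx': 528.250599775887, 'fy': 528.250599775887, 'cx': 327.13537815214, 'cy': 239.6025090384495, 'D': array([-0.1055,  0.    ,  0.    ,  0.    ,  0.    ]), 'world_from_camera': array([[ 0.7821,  0.5048, -0.3654,  0.8697],
       [ 0.623 , -0.6197,  0.4774, -0.499 ],
       [ 0.0146, -0.601 , -0.7991,  0.9086],
       [ 0.    ,  0.    ,  0.    ,  1.    ]])}
top {'fx': 442.07693171671167, 'fy': 442.07693171671167, 'cx': 323.2518138590562, 'cy': 245.04156670914355, 'D': array([-0.1056,  0.    ,  0.    ,  0.    ,  0.    ]), 'world_from_camera': array([[-0.0278, -0.9889,  0.1463,  0.393 ],
       [-0.9993,  0.031 ,  0.0192, -0.0133],
       [-0.0236, -0.1456, -0.9891,  0.9745],
       [ 0.    ,  0.    ,  0.    ,  1.    ]])}
wrist {'fx': 383.409641911413, 'fy': 383.409641911413, 'cx': 318.6881333765973, 'cy': 239.77247090784437, 'D': array([-0.0415,  0.    ,  0.    ,  0.    ,  0.    ]), 'mount': array([[ 0.0004,  0.9495,  0.3138, -0.0807],
       [ 0.0004, -0.3138,  0.9495, -0.1281],
       [ 1.    , -0.0003, -0.0005,  0.    ],
       [ 0.    ,  0.    ,  0.    ,  1.    ]])}
```

View pics/scene0.png

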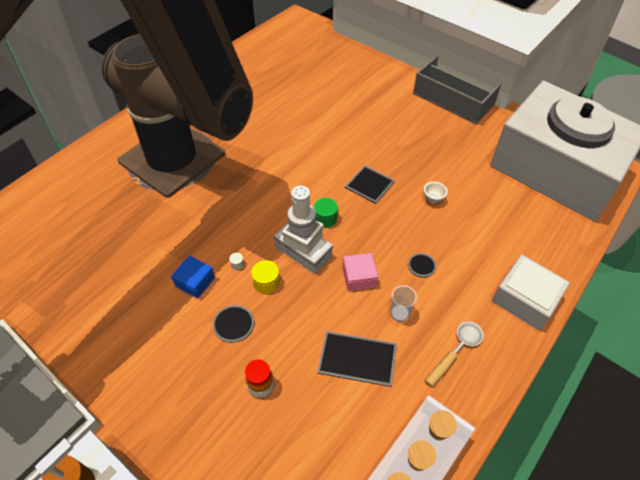

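View pics/top0.png

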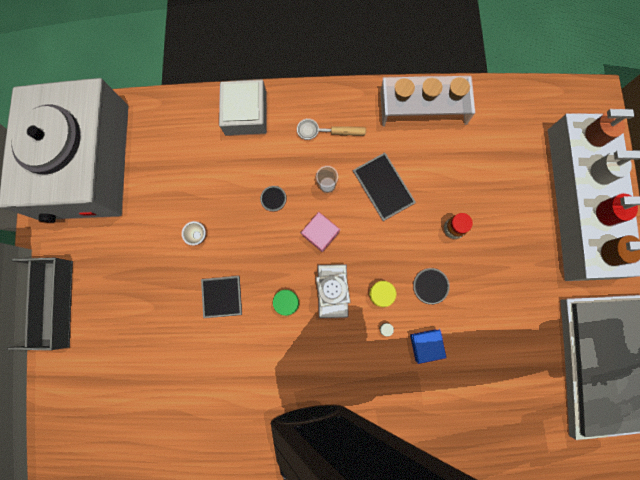

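The scene picture shows the stack at about (302,230): shaker top (300,192), round tray (422,265) small, (233,323) large, square (370,184), oblong (357,358), glass (403,303), jar (259,378). The top view has the stack at (333,290), with trays at (273,198), (431,286), (221,296), (383,186), jar (459,224) and glass (327,180).

```bash
cat > h.py <<'E'
import numpy as np,cv2
from plant import *
from scipy.spatial.transform import Rotation as R
np.set_printoptions(precision=4,suppress=True)
def cam(n):
    s=get_state(); c=read_camera(n)
    if n=="wrist":
        T=np.eye(4);T[:3,:3]=R.from_quat(s["tcp_rot"]).as_matrix();T[:3,3]=s["eef_pos"]
        c["world_from_camera"]=T@c["mount"]
    c["K"]=np.array([[c["fx"],0,c["cx"]],[0,c["fy"],c["cy"]],[0,0,1]])
    return c
def ray(c,uv):
    p=cv2.undistortPoints(np.array(uv,float).reshape(-1,1,2),c["K"],c["D"]).reshape(-1,2)
    d=np.c_[p,np.ones(len(p))]@c["world_from_camera"][:3,:3].T
    return c["world_from_camera"][:3,3],d
def onz(c,uv,z):
    o,d=ray(c,uv); return o+d*((z-o[2])/d[:,2])[:,None]
def tri(c1,u1,c2,u2):
    A=np.zeros((3,3));b=np.zeros(3)
    rs=[]
    for c,u in((c1,u1),(c2,u2)):
        o,d=ray(c,[u]);d=d[0]/np.linalg.norm(d[0]);M=np.eye(3)-np.outer(d,d);A+=M;b+=M@o;rs.append((o,M))
    x=np.linalg.solve(A,b);return x,[np.linalg.norm(M@(x-o)) for o,M in rs]
def proj(c,P):
    W=np.linalg.inv(c["world_from_camera"])
    return cv2.projectPoints(np.array(P,float).reshape(-1,1,3),cv2.Rodrigues(W[:3,:3])[0],W[:3,3],c["K"],c["D"])[0].reshape(-1,2)
def blob(c,seed,thr=75):
    # dark region at seed -> contour
    g=c["img"].max(2); m=(g<thr).astype(np.uint8)
    n,l=cv2.connectedComponents(m); k=l[int(seed[1]),int(seed[0])]
    cs,_=cv2.findContours((l==k).astype(np.uint8),cv2.RETR_EXTERNAL,cv2.CHAIN_APPROX_NONE)
    return max(cs,key=len).reshape(-1,2).astype(float)
def cent(P):
    h=cv2.convexHull(P.astype(np.float32)*1000) ; m=cv2.moments(h); return np.array([m["m10"],m["m01"]])/m["m00"]/1000
E
python3 - <<'E'
from h import *
T,S=cam("top"),cam("scene")
seeds={"shaker":((273,198),(422,265)),"tin":((431,286),(233,323)),"tub":((221,296),(370,184)),"pan":((383,186),(357,358))}
for k,(a,b) in seeds.items():
    out=[]
    ct=[]
    for c,s in((T,a),(S,b)):
        B=blob(c,s); W=onz(c,B,.003)[:,:2]; r=cv2.minAreaRect((W*1000).astype(np.float32)); out.append((cent(W),np.array(r[1]),r[2]));ct.append(B)
    u=[proj(c,[[*cent(onz(c,B,.003)[:,:2]),.003]])[0] for c,B in zip((T,S),ct)]
    print(k,out,tri(T,u[0],S,u[1])[0])
def crop(c,x,y,w,h,f,n): cv2.imwrite(n,cv2.resize(c["img"][y:y+h,x:x+w],None,fx=f,fy=f,interpolation=cv2.INTER_CUBIC))
a=cv2.resize(T["img"][250:330,293:373],None,fx=6,fy=6,interpolation=cv2.INTER_CUBIC)[:480,:400]
b=cv2.resize(S["img"][180:280,265:345],None,fx=5,fy=5,interpolation=cv2.INTER_CUBIC)[:480,:400]
cv2.imwrite("pics/crop1.png",np.hstack([a,b]))
E
```

```text
shaker [(array([0.6484, 0.1169]), array([50.3707, 46.7447]), 87.9648208618164), (array([0.6486, 0.1166]), array([48.8031, 45.4738]), 38.92243576049805)] [0.6485 0.117  0.0025]
tin [(array([ 0.4388, -0.2288]), array([67.765 , 69.3834]), 42.3350944519043), (array([ 0.4395, -0.2289]), array([69.6209, 64.8887]), 39.35179138183594)] [ 0.439  -0.2288  0.0022]
tub [(array([0.4287, 0.2359]), array([77.1461, 76.8474]), 3.651167869567871), (array([0.429 , 0.2343]), array([75.3419, 73.6169]), 3.4870405197143555)] [0.4285 0.236  0.0013]
pan [(array([ 0.6691, -0.1355]), array([127.1844,  76.9454]), 27.498275756835938), (array([ 0.6682, -0.1354]), array([126.6132,  75.6729]), 27.803726196289062)] [ 0.6686 -0.1356  0.004 ]
```

View pics/crop1.png

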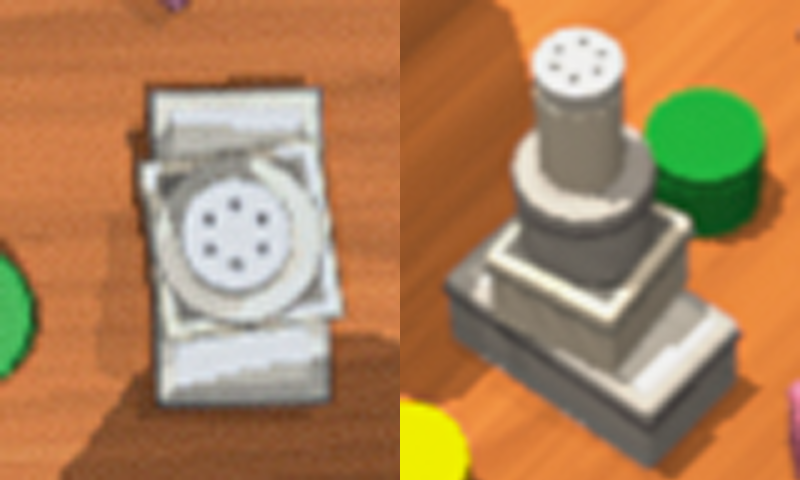

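Trays are found consistently in both views. The crop shows the shaker top at (237,233) left / (578,63) right, tub lid corners and pan lid corners clearly visible. Working these out next.

Run:
```python
from h import *
T,S=cam("top"),cam("scene")
t=lambda p:np.array(p)/6+[293,250]-.4
s=lambda p:(np.array(p)-[400,0])/5+[265,180]-.4
print("shaker top",tri(T,t((237,233)),S,s((578,63))),onz(T,t((237,233)),.186),onz(S,s((578,63)),.186))
print("tin",onz(T,t((245,237)),.128),onz(S,s((584,180)),.128),tri(T,t((245,237)),S,s((584,180)))[0])
tub=onz(T,[t(p) for p in((143,162),(312,140),(342,315),(172,335))],.086);print("tub",tub,tub.mean(0))
tubs=onz(S,[s(p) for p in((488,255),(692,222),(608,318))],.086);print(tubs,(tubs[0]+tubs[1])/2)
pan=onz(T,[t(p) for p in((148,90),(322,88),(332,405),(157,405))],.044);print("pan",pan,pan.mean(0))
pans=onz(S,[s(p) for p in((447,287),(650,415),(740,325))],.044);print(pans,(pans[0]+pans[2])/2)
print("tri tub L?",tri(T,t((342,315)),S,s((488,255))),"pan R", tri(T,t((322,88)),S,s((650,415))),tri(T,t((148,90)),S,s((740,325))))
M=R.from_quat(get_state()["tcp_rot"]).as_matrix();print(M)
print("sundae,syrup",onz(T,[(327,173),(461,223)],.07))
```

```text
shaker top (array([ 0.4314, -0.0115,  0.1831]), [np.float64(5.186162577970082e-05), np.float64(5.186162577978106e-05)]) [[ 0.4312 -0.0115  0.186 ]] [[ 0.4332 -0.0134  0.186 ]]
tin [[ 0.4326 -0.0139  0.128 ]] [[ 0.4389 -0.0189  0.128 ]] [ 0.4334 -0.0136  0.1188]
tub [[ 0.4607  0.0195  0.086 ]
 [ 0.4664 -0.0374  0.086 ]
 [ 0.4078 -0.0454  0.086 ]
 [ 0.4028  0.0113  0.086 ]] [ 0.4344 -0.013   0.086 ]
[[ 0.4111 -0.0462  0.086 ]
 [ 0.463   0.0176  0.086 ]
 [ 0.4676 -0.0401  0.086 ]] [ 0.4371 -0.0143  0.086 ]
pan [[ 0.4893  0.0186  0.044 ]
 [ 0.4881 -0.0427  0.044 ]
 [ 0.3775 -0.0424  0.044 ]
 [ 0.3792  0.0184  0.044 ]] [ 0.4335 -0.012   0.044 ]
[[ 0.3856 -0.0462  0.044 ]
 [ 0.4907 -0.0429  0.044 ]
 [ 0.491   0.0145  0.044 ]] [ 0.4383 -0.0159  0.044 ]
tri tub L? (array([ 0.4085, -0.0449,  0.0824]), [np.float64(0.000893101453421322), np.float64(0.000893101453421417)]) pan R (array([ 0.489 , -0.0422,  0.0415]), [np.float64(0.0008822179781959081), np.float64(0.0008822179781960129)]) (array([0.4892, 0.0182, 0.0388]), [np.float64(0.0007882735447191239), np.float64(0.0007882735447190892)])
[[-0.9577 -0.0001  0.2877]
 [-0.2877  0.0006 -0.9577]
 [-0.0001 -1.     -0.0006]]
sundae,syrup [[ 0.6813 -0.008   0.07  ]
 [ 0.5644 -0.285   0.07  ]]
```

Emit:
send_rows(
  plan=[
    [[0,0,0],[0,0.0155,0]],
    [[0,0,0],[0,0.0155,0]],
    [[0,0,0],[0,0.0155,0]],
    [[-0.237,-0.018,-0.274],[0,0,0]],
    [[-0.237,-0.018,-0.274],[0,0,0]],
    [[-0.237,-0.018,-0.274],[0,0,0]],
    [[-0.237,-0.018,-0.274],[0,0,0]],
    [[-0.237,-0.018,-0.274],[0,0,0]],
    [[-0.237,-0.018,-0.274],[0,0,0]],
    [[-0.237,-0.018,-0.274],[0,0,0]],
    [[-0.237,-0.018,-0.274],[0,0,0]],
    [[-0.237,-0.018,-0.274],[0,0,0]],
  ],
  gripper=0,
)

```text
time: 1.55
eef_pos: [0.4512, -0.3491, 0.2651]
tcp_rot: [-0.0, -0.707, 0.707, 0.0]
contact_force: [0.9, 0.3, 0.2]
opening: 1.003
```

Emit:
send_rows(
  plan=[
    [[0.02,0,-0.35],[0,0,0]],
    [[0.02,0,-0.35],[0,0,0]],
    [[0.02,0,-0.35],[0,0,0]],
    [[0.02,0,-0.35],[0,0,0]],
    [[0.02,0,-0.35],[0,0,0]],
    [[0.02,0,-0.35],[0,0,0]],
    [[0.02,0,-0.35],[0,0,0]],
    [[0.02,0,-0.35],[0,0,0]],
    [[0,0,0],[0,0,0]],
    [[0,0,0],[0,0,0]],
    [[0,0,0],[0,0,0]],
  ],
)

```text
time: 2.65
eef_pos: [0.4314, -0.0153, 0.2649]
tcp_rot: [-0.0, -0.707, 0.707, 0.0]
contact_force: [-0.4, 0.1, -0.3]
opening: 0.994
```

Run:
```python
from h import *
c=cam("wrist");s=get_state();print(s["eef_pos"],R.from_quat(s["tcp_rot"]).as_matrix(),s["qpos"])
cv2.imwrite("pics/w1.png",c["img"])
```

```text
[ 0.4314 -0.0156  0.2648] [[-1.      0.0001 -0.0018]
 [ 0.0018 -0.0004 -1.    ]
 [-0.0001 -1.      0.0004]] [-0.272  -0.2961  2.121  -0.0003  1.3165  1.3008]
```

View pics/w1.png

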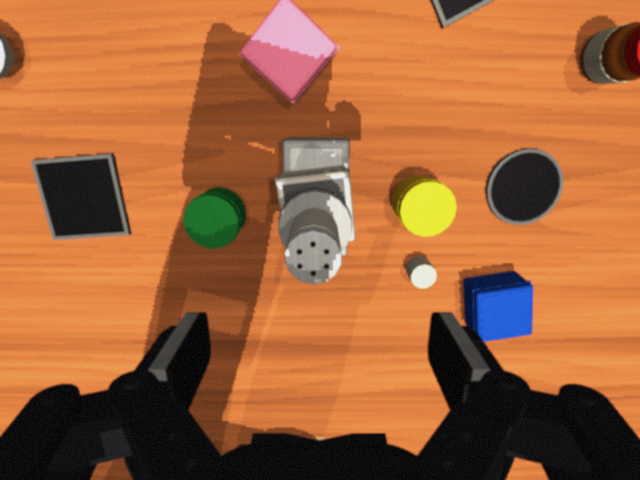

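The wrist view shows the shaker top at about (313.5,258), with the tub lid corners and pan far edge (283,140)-(349,138) behind it. Green and yellow decoys lie well clear on either side.

Run:
```python
from h import *
c=cam("wrist");T=cam("top")
print(onz(c,[(313.5,257.5)],.186), tri(c,(313.5,257.5),T,(332.1,288.4)))
print(proj(c,[[.4314,-.0125,.186],[.434,-.0135,.128]]))
pan=onz(c,[(283,139.5),(349.5,138)],.044);tub=onz(c,[(276,178),(349,167)],.086);print(pan,tub)
```

```text
[[ 0.4329 -0.0125  0.186 ]] (array([ 0.4314, -0.012 ,  0.182 ]), [np.float64(0.00048132776440647484), np.float64(0.00048132776440647647)])
[[313.4367 259.9601]
 [315.8446 227.284 ]]
[[ 0.4903  0.0159  0.044 ]
 [ 0.4914 -0.0429  0.044 ]] [[ 0.4629  0.0186  0.086 ]
 [ 0.4715 -0.0397  0.086 ]]
```

Emit:
send_rows(
  plan=[
    [[-0.005,0.12,-0.028],[0,0,0]],
    [[0,0.12,0],[0,0,0]],
    [[0,0.12,0],[0,0,0]],
    [[0,0.12,0],[0,0,0]],
    [[0,0.12,0],[0,0,0]],
    [[0,0.12,0],[0,0,0]],
    [[0,0.12,0],[0,0,0]],
    [[0,0.1,0],[0,0,0]],
    [[0,0,0],[0,0,0]],
    [[0,0,0],[0,0,0]],
  ],
)

```text
time: 3.8
eef_pos: [0.4316, -0.0112, 0.1515]
tcp_rot: [-0.0, 0.707, -0.707, -0.0]
contact_force: [-0.1, 0.7, -0.4]
opening: 0.998
```

Emit:
send_rows(
  plan=[
    [[0,0,0],[0,0,0]],
    [[0,0,0],[0,0,0]],
    [[0,0,0],[0,0,0]],
    [[0,0,0],[0,0,0]],
    [[0,0,0],[0,0,0]],
    [[0,0,0],[0,0,0]],
    [[0,0,0],[0,0,0]],
    [[0,0,0],[0,0,0]],
  ],
  gripper=1,
  grip_force=30,
)

```text
time: 4.6
eef_pos: [0.4323, -0.0114, 0.1526]
tcp_rot: [-0.0, -0.707, 0.707, -0.0]
contact_force: [0.1, -0.5, 4.7]
opening: 0.393
```

Emit:
send_rows(
  plan=[
    [[0,-0.04,0],[0,0,0]],
    [[0,-0.1,0],[0,0,0]],
    [[0,-0.12,0],[0,0,0]],
    [[0,-0.1,0],[0,0,0]],
    [[-0.12,0,-0.07],[0,0,0]],
    [[-0.22,0,-0.13],[0,0,0]],
    [[-0.264,0,-0.157],[0,0,0]],
    [[-0.3,0,-0.178],[0,0,0]],
    [[-0.3,0,-0.178],[0,0,0]],
    [[-0.26,0,-0.157],[0,0,0]],
    [[-0.22,0,-0.13],[0,0,0]],
    [[-0.12,0,-0.07],[0,0,0]],
  ],
)

```text
time: 5.8
eef_pos: [0.65, 0.1185, 0.1953]
tcp_rot: [-0.0, 0.707, -0.707, 0.0]
contact_force: [-0.6, -0.5, -1.2]
opening: 0.392
```

Emit:
send_rows(
  plan=[
    [[0,0,0],[0,0,0]],
    [[0,0,0],[0,0,0]],
    [[0,0,0],[0,0,0]],
  ],
)

```text
time: 6.1
eef_pos: [0.6475, 0.1166, 0.1951]
tcp_rot: [0.0, -0.707, 0.707, 0.001]
contact_force: [0.3, 0.5, -0.7]
opening: 0.389
```

Run:
```python
from h import *
c=cam("wrist");T=cam("top");print(get_state()["eef_pos"])
cv2.imwrite("pics/w2.png",np.hstack([c["img"],T["img"][100:340,200:440].repeat(2,0).repeat(2,1)])[:, :].copy()) if 0 else cv2.imwrite("pics/w2.png",c["img"])
cv2.imwrite("pics/t2.png",T["img"])
```

```text
[0.6476 0.1166 0.1954]
```

View pics/w2.png

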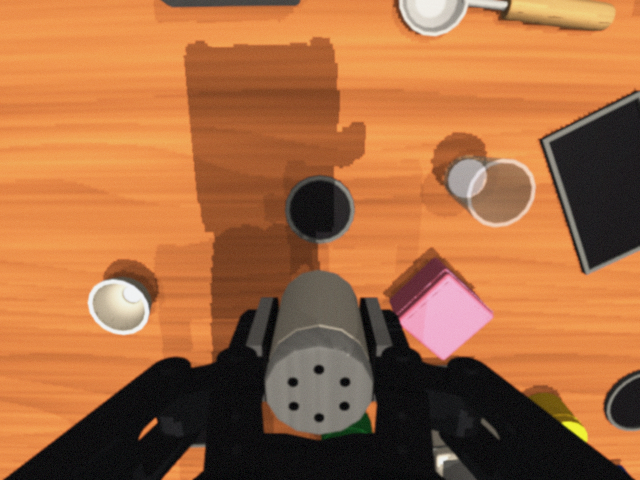

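The shaker is held upright at (319,370); its tray is at (320,209), in line with the jaws.

Emit:
send_rows(
  plan=[
    [[-0.007,0.06,0],[0,0,0]],
    [[0,0.15,0],[0,0,0]],
    [[0,0.2,0],[0,0,0]],
    [[0,0.2,0],[0,0,0]],
    [[0,0.2,0],[0,0,0]],
    [[0,0.2,0],[0,0,0]],
    [[0,0.15,0],[0,0,0]],
    [[0,0.1,0],[0,0,0]],
    [[0,0.06,0],[0,0,0]],
    [[0,0.04,0],[0,0,0]],
    [[0,0.02,0],[0,0,0]],
    [[0,0,0],[0,0,0]],
  ],
)

```text
time: 7.4
eef_pos: [0.6496, 0.1171, 0.0301]
tcp_rot: [0.0, 0.707, -0.707, 0.0]
contact_force: [0.2, -0.3, -0.5]
opening: 0.386
```

Emit:
send_rows(
  plan=[
    [[0,0.008,0],[0,0,0]],
    [[0,0,0],[0,0,0]],
  ],
)

```text
time: 7.6
eef_pos: [0.6496, 0.1171, 0.0293]
tcp_rot: [0.001, 0.707, -0.707, 0.0]
contact_force: [0.3, -0.3, -1.2]
opening: 0.39
```

Emit:
send_rows(
  plan=[
    [[0,0.01,0],[0,0,0]],
    [[0,0,0],[0,0,0]],
  ],
)

```text
time: 7.8
eef_pos: [0.6494, 0.1171, 0.0277]
tcp_rot: [0.0, 0.707, -0.707, 0.0]
contact_force: [-0.0, -0.8, -0.4]
opening: 0.392
```

Emit:
send_rows(
  plan=[
    [[0,0,0],[0,0,0]],
    [[0,0,0],[0,0,0]],
    [[0,0,0],[0,0,0]],
    [[0,0,0],[0,0,0]],
    [[0,0,0],[0,0,0]],
    [[0,0,0],[0,0,0]],
  ],
  gripper=0,
)

```text
time: 8.4
eef_pos: [0.6492, 0.1171, 0.0274]
tcp_rot: [-0.0, -0.707, 0.707, 0.0]
contact_force: [0.2, 0.7, 0.5]
opening: 1.004
```

Emit:
send_rows(
  plan=[
    [[0,-0.1,0],[0,0,0]],
    [[0,-0.2,0],[0,0,0]],
    [[0,-0.25,0],[0,0,0]],
    [[0,-0.25,0],[0,0,0]],
    [[0,-0.25,0],[0,0,0]],
    [[0,-0.25,0],[0,0,0]],
    [[0,-0.25,0],[0,0,0]],
    [[0,-0.1,0],[0,0,0]],
  ],
)

```text
time: 9.2
eef_pos: [0.6508, 0.1172, 0.2308]
tcp_rot: [0.003, 0.707, -0.707, 0.003]
contact_force: [-0.5, 0.1, 0.7]
opening: 1.001
```

Run:
```python
from h import *
c=cam("wrist");T=cam("top");S=cam("scene");print(get_state()["eef_pos"])
z=lambda c,x,y,w,h,f: cv2.resize(c["img"][y:y+h,x:x+w],None,fx=f,fy=f,interpolation=cv2.INTER_CUBIC)
cv2.imwrite("pics/c3.png",np.hstack([z(T,243,170,60,60,5),z(S,380,210,60,60,5)]))
```

```text
[0.6493 0.1171 0.2261]
```

View pics/c3.png

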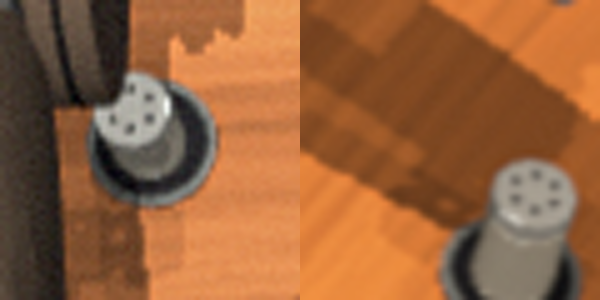

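The shaker stands upright inside its tray in both crops. Back to the stack for the tin.

Emit:
send_rows(
  plan=[
    [[0.15,0,0.09],[0,0,0]],
    [[0.25,0,0.15],[0,0,0]],
    [[0.3,0,0.18],[0,0,0]],
    [[0.3,0,0.18],[0,0,0]],
    [[0.3,0,0.18],[0,0,0]],
    [[0.25,0,0.15],[0,0,0]],
    [[0.15,0,0.09],[0,0,0]],
    [[0.094,0,0.067],[0,0,0]],
    [[0,0,0],[0,0,0]],
    [[0,0,0],[0,0,0]],
  ],
)

```text
time: 10.35
eef_pos: [0.434, -0.0132, 0.2248]
tcp_rot: [0.0, 0.707, -0.707, -0.001]
contact_force: [0.4, -0.0, 1.0]
opening: 1.001
```

Run:
```python
from h import *
c=cam("wrist");S=cam("scene");print(get_state()["eef_pos"])
z=lambda c,x,y,w,h,f: cv2.resize(c["img"][y:y+h,x:x+w],None,fx=f,fy=f,interpolation=cv2.INTER_CUBIC)
cv2.imwrite("pics/c4.png",np.hstack([z(c,240,100,150,200,3),z(S,265,190,70,100,6)[:600,:350]]))
```

```text
[ 0.4345 -0.013   0.2252]
```

View pics/c4.png

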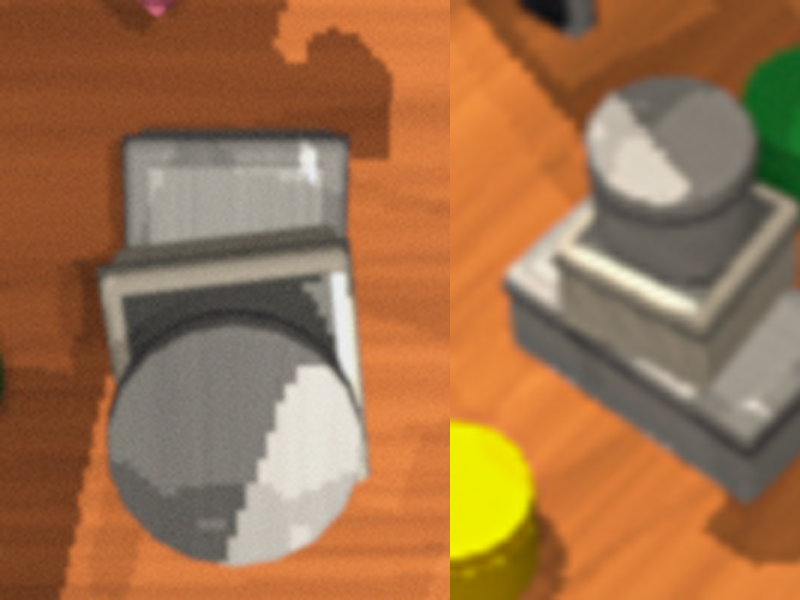

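The tin top is centred at about (318,247) in the wrist image and (301.8,214) in the scene image. The tub's far lid corners are at wrist (273,189) and (355,181).

Run:
```python
from h import *
c=cam("wrist");S=cam("scene")
w=(317.8,246.8);s=(301.4,213.8)
print(tri(c,w,S,s),onz(c,[w],.128),onz(S,[s],.128))
print(onz(c,[(273,189),(355,180.5)],.086),onz(c,[(281,145.5),(356,145.5)],.044))
```

```text
(array([ 0.4339, -0.0125,  0.1232]), [np.float64(0.0005123833684796132), np.float64(0.0005123833684795924)]) [[ 0.4361 -0.0123  0.128 ]] [[ 0.436  -0.0155  0.128 ]]
[[ 0.4645  0.0193  0.086 ]
 [ 0.4704 -0.0383  0.086 ]] [[ 0.4911  0.0169  0.044 ]
 [ 0.4911 -0.0422  0.044 ]]
```

Emit:
send_rows(
  plan=[
    [[-0.008,0.06,0],[0,0,0]],
    [[0,0.14,0],[0,0,0]],
    [[0,0.16,0],[0,0,0]],
    [[0,0.16,0],[0,0,0]],
    [[0,0.16,0],[0,0,0]],
    [[0,0.14,0],[0,0,0]],
    [[0,0.1,0],[0,0,0]],
    [[0,0.05,0],[0,0,0]],
    [[0,0.023,0],[0,0,0]],
    [[0,0,0],[0,0,0]],
    [[0,0,0],[0,0,0]],
  ],
)

```text
time: 11.65
eef_pos: [0.4354, -0.0134, 0.107]
tcp_rot: [-0.001, -0.707, 0.707, -0.0]
contact_force: [0.1, 0.4, 0.5]
opening: 0.998
```

Emit:
send_rows(
  plan=[
    [[0,0,0],[0,0,0]],
    [[0,0,0],[0,0,0]],
    [[0,0,0],[0,0,0]],
    [[0,0,0],[0,0,0]],
    [[0,0,0],[0,0,0]],
    [[0,0,0],[0,0,0]],
    [[0,0,0],[0,0,0]],
  ],
  gripper=1,
  grip_force=40,
)

```text
time: 12.35
eef_pos: [0.4354, -0.0133, 0.107]
tcp_rot: [0.001, 0.707, -0.707, 0.0]
contact_force: [-0.3, 2.0, 5.8]
opening: 0.621
```

Emit:
send_rows(
  plan=[
    [[0,-0.03,0],[0,0,0]],
    [[0,-0.08,0],[0,0,0]],
    [[0,-0.1,0],[0,0,0]],
    [[0,-0.06,0],[0,0,0]],
    [[-0.006,0,0.12],[0,0,0]],
    [[-0.006,0,0.22],[0,0,0]],
    [[-0.006,0,0.28],[0,0,0]],
    [[-0.006,0,0.32],[0,0,0]],
    [[-0.006,0,0.32],[0,0,0]],
    [[0,0,0.28],[0,0,0]],
    [[0,0,0.17],[0,0,0]],
    [[0,0,0.086],[0,0,0]],
  ],
)

```text
time: 13.55
eef_pos: [0.4384, -0.2308, 0.1394]
tcp_rot: [-0.001, -0.707, 0.707, 0.001]
contact_force: [0.2, -0.2, -1.7]
opening: 0.619
```

Emit:
send_rows(
  plan=[
    [[0,0,0],[0,0,0]],
    [[0,0,0],[0,0,0]],
    [[0,0,0],[0,0,0]],
  ],
)

```text
time: 13.85
eef_pos: [0.4382, -0.2276, 0.1385]
tcp_rot: [-0.0, 0.707, -0.707, 0.0]
contact_force: [0.3, -0.0, -2.4]
opening: 0.622
```

Run:
```python
from h import *
c=cam("wrist");print(get_state()["eef_pos"]);cv2.imwrite("pics/w5.png",c["img"])
```

```text
[ 0.4383 -0.2276  0.1385]
```

View pics/w5.png

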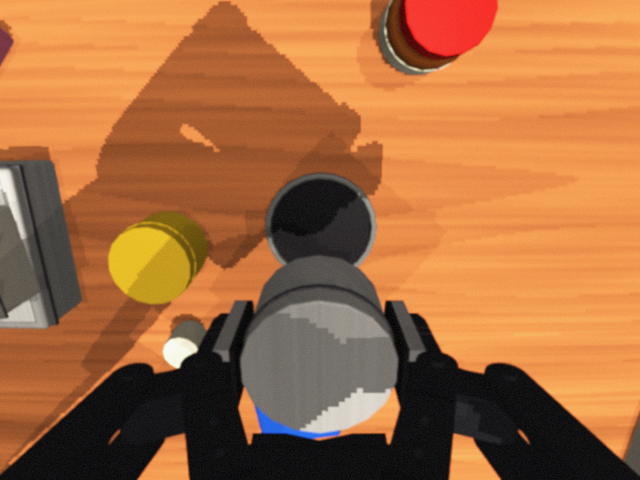

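The tin is upright in the jaws and its tray (320,224) lies directly ahead; the yellow decoy (155,255) is clear.

Emit:
send_rows(
  plan=[
    [[-0.007,0.06,0.01],[0,0,0]],
    [[0,0.14,0],[0,0,0]],
    [[0,0.18,0],[0,0,0]],
    [[0,0.18,0],[0,0,0]],
    [[0,0.14,0],[0,0,0]],
    [[0,0.1,0],[0,0,0]],
    [[0,0.07,0],[0,0,0]],
    [[0,0.04,0],[0,0,0]],
    [[0,0.023,0],[0,0,0]],
    [[0,0,0],[0,0,0]],
    [[0,0.01,0],[0,0,0]],
    [[0,0,0],[0,0,0]],
  ],
)

```text
time: 15.1
eef_pos: [0.4395, -0.2303, 0.026]
tcp_rot: [-0.0, -0.707, 0.707, -0.0]
contact_force: [-0.4, -0.1, -1.6]
opening: 0.619
```

Emit:
send_rows(
  plan=[
    [[0,0.012,-0.006],[0,0,0]],
    [[0,0,0],[0,0,0]],
    [[0,0,0],[0,0,0]],
  ],
)

```text
time: 15.4
eef_pos: [0.4392, -0.2293, 0.0241]
tcp_rot: [-0.0, -0.707, 0.707, 0.0]
contact_force: [-0.1, 0.5, -2.0]
opening: 0.621
```

Emit:
send_rows(
  plan=[
    [[0,0,0],[0,0,0]],
    [[0,0,0],[0,0,0]],
    [[0,0,0],[0,0,0]],
    [[0,0,0],[0,0,0]],
    [[0,0,0],[0,0,0]],
    [[0,0,0],[0,0,0]],
  ],
  gripper=0.1,
)

```text
time: 16.0
eef_pos: [0.4392, -0.2293, 0.0241]
tcp_rot: [-0.0, -0.707, 0.707, 0.0]
contact_force: [0.3, -0.6, -0.3]
opening: 0.901
```

Emit:
send_rows(
  plan=[
    [[0,-0.1,0],[0,0,0]],
    [[0,-0.2,0],[0,0,0]],
    [[0,-0.25,0],[0,0,0]],
    [[0,-0.25,0],[0,0,0]],
    [[0,-0.25,0],[0,0,0]],
    [[0,-0.2,0],[0,0,0]],
    [[0,0,-0.2],[0,0,0]],
    [[0,0,-0.35],[0,0,0]],
    [[0,0,-0.38],[0,0,0]],
    [[0,0,-0.38],[0,0,0]],
    [[0,0,-0.28],[0,0,0]],
    [[0,0,-0.2],[0,0,0]],
  ],
  gripper=0,
)

```text
time: 17.2
eef_pos: [0.4389, -0.0124, 0.175]
tcp_rot: [0.0, -0.707, 0.707, -0.001]
contact_force: [0.1, -1.0, 0.2]
opening: 0.999
```

Emit:
send_rows(
  plan=[
    [[0,0,0],[0,0.0065,0]],
    [[0,0,0],[0,0,0]],
    [[0,0,0],[0,0,0]],
  ],
)

```text
time: 17.5
eef_pos: [0.4393, -0.0146, 0.1747]
tcp_rot: [-0.015, -0.707, 0.707, 0.014]
contact_force: [0.4, -0.1, 0.2]
opening: 0.999
```

Run:
```python
from h import *
c=cam("wrist");T=cam("top");S=cam("scene");s=get_state();print(s["eef_pos"]);print(R.from_quat(s["tcp_rot"]).as_matrix())
z=lambda c,x,y,w,h,f: cv2.resize(c["img"][y:y+h,x:x+w],None,fx=f,fy=f,interpolation=cv2.INTER_CUBIC)
cv2.imwrite("pics/c6.png",np.hstack([z(c,220,80,180,200,3)[:,:530],np.vstack([z(T,400,255,54,60,5),z(S,206,290,54,60,5)])]))
```

```text
[ 0.4393 -0.015   0.1743]
[[-0.9991  0.0003 -0.0418]
 [ 0.0418 -0.0001 -0.9991]
 [-0.0003 -1.      0.0001]]
```

View pics/c6.png

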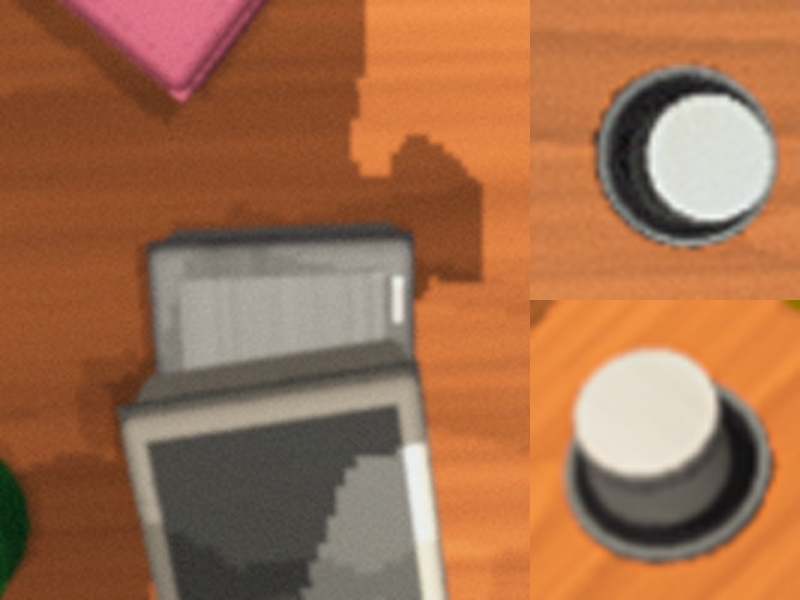

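The tin sits inside its tray in both small crops. In the wrist crop, the tub's far lid edge runs from (260,216) to (359.3,201.7) px.

Run:
```python
from h import *
c=cam("wrist");T=cam("top")
print("tin",onz(T,[(436.1,286.3)],.045))
q=onz(c,[(259.7,215.7),(359,201.5),(367.5,279.7)],.086);print(q)
e=q[1]-q[0];print(np.linalg.norm(e),np.degrees(np.arctan2(e[1],e[0])));f=q[1]-q[2];print(np.degrees(np.arctan2(f[1],f[0])))
u=f[:2]/np.linalg.norm(f[:2]); print("centre",(q[0]+q[1])[:2]/2-np.array([-e[1],e[0]])/np.linalg.norm(e[:2])*.03)
cv2.imwrite("pics/w6.png",c["img"])
m=c["img"].copy()
```

```text
tin [[ 0.4355 -0.2298  0.045 ]]
[[ 0.4647  0.0185  0.086 ]
 [ 0.4707 -0.0395  0.086 ]
 [ 0.4214 -0.0442  0.086 ]]
0.05822224587240401 -84.08741879801163
5.536989881716231
centre [ 0.4379 -0.0136]
```

Emit:
send_rows(
  plan=[
    [[0,0,0],[0,-0.0114,0]],
    [[0,0,0],[0,-0.0114,0]],
    [[0.022,0,-0.015],[0,0,0]],
    [[0,0.1,0],[0,0,0]],
    [[0,0.16,0],[0,0,0]],
    [[0,0.18,0],[0,0,0]],
    [[0,0.16,0],[0,0,0]],
    [[0,0.14,0],[0,0,0]],
    [[0,0.1,0],[0,0,0]],
    [[0,0.06,0],[0,0,0]],
    [[0,0,0],[0,0,0]],
    [[0,0,0],[0,0,0]],
  ],
)

```text
time: 18.95
eef_pos: [0.4368, -0.0131, 0.0664]
tcp_rot: [0.036, -0.706, 0.706, -0.036]
contact_force: [-0.0, 0.1, 0.3]
opening: 1.0
```

Emit:
send_rows(
  plan=[
    [[0,0,0],[0,0,0]],
    [[0,0,0],[0,0,0]],
    [[0,0,0],[0,0,0]],
    [[0,0,0],[0,0,0]],
    [[0,0,0],[0,0,0]],
    [[0,0,0],[0,0,0]],
  ],
  gripper=1,
  grip_force=40,
)

```text
time: 19.55
eef_pos: [0.4373, -0.0131, 0.0671]
tcp_rot: [0.035, -0.706, 0.706, -0.037]
contact_force: [-0.5, 0.4, 6.2]
opening: 0.694
```

Emit:
send_rows(
  plan=[
    [[0,-0.03,0],[0,0,0]],
    [[0,-0.08,0],[0,0,0]],
    [[0,-0.12,0],[0,0,0]],
    [[0,-0.07,0],[0,0,0]],
    [[-0.008,0,-0.124],[0,0,0]],
    [[-0.017,0,-0.248],[0,0,0]],
    [[-0.022,0,-0.331],[0,0,0]],
    [[-0.023,0,-0.352],[0,0,0]],
    [[-0.023,0,-0.352],[0,0,0]],
    [[-0.022,0,-0.331],[0,0,0]],
    [[-0.014,0,-0.207],[0,0,0]],
    [[-0.008,0,-0.124],[0,0.006,0]],
  ],
)

```text
time: 20.75
eef_pos: [0.4268, 0.2376, 0.1021]
tcp_rot: [-0.023, 0.707, -0.707, 0.023]
contact_force: [0.0, -0.7, -2.3]
opening: 0.695
```

Emit:
send_rows(
  plan=[
    [[0,0,0],[0,0,0]],
    [[0,0,0],[0,0,0]],
    [[0,0,0],[0,0,0]],
  ],
)

```text
time: 21.05
eef_pos: [0.4274, 0.2349, 0.1019]
tcp_rot: [0.023, -0.707, 0.707, -0.022]
contact_force: [0.4, 0.4, -2.4]
opening: 0.698
```

Run:
```python
from h import *
c=cam("wrist");s=get_state();print(s["eef_pos"],R.from_quat(s["tcp_rot"]).as_matrix());cv2.imwrite("pics/w7.png",c["img"])
```

```text
[0.4275 0.2348 0.102 ] [[-0.998  -0.0003  0.0635]
 [-0.0635 -0.0003 -0.998 ]
 [ 0.0004 -1.      0.0003]]
```

View pics/w7.png

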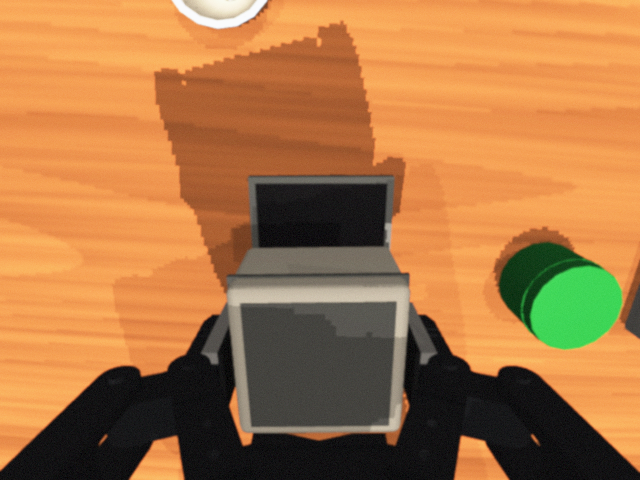

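The tub hangs level, with the tray (far rim (250..393,178)) squarely ahead.

Emit:
send_rows(
  plan=[
    [[-0.01,0.05,-0.005],[0,0,0]],
    [[0,0.1,0],[0,0,0]],
    [[0,0.14,0],[0,0,0]],
    [[0,0.14,0],[0,0,0]],
    [[0,0.09,0],[0,0,0]],
    [[0,0.06,0],[0,0,0]],
    [[0,0.04,0],[0,0,0]],
    [[0,0,0],[0,0,0]],
    [[0,0.012,0],[0,0,0]],
    [[0,0,0],[0,0,0]],
  ],
)

```text
time: 22.1
eef_pos: [0.4291, 0.2365, 0.0267]
tcp_rot: [-0.022, 0.707, -0.707, 0.023]
contact_force: [-0.7, 0.7, -2.4]
opening: 0.699
```

Emit:
send_rows(
  plan=[
    [[0,0.007,0],[0,0,0]],
    [[0,0,0],[0,0,0]],
  ],
)

```text
time: 22.3
eef_pos: [0.4292, 0.2366, 0.0261]
tcp_rot: [-0.022, 0.707, -0.707, 0.023]
contact_force: [-0.2, -0.4, 0.5]
opening: 0.699
```

Emit:
send_rows(
  plan=[
    [[0,0,0],[0,0,0]],
    [[0,0,0],[0,0,0]],
    [[0,0,0],[0,0,0]],
    [[0,0,0],[0,0,0]],
    [[0,0,0],[0,0,0]],
    [[0,0,0],[0,0,0]],
  ],
  gripper=0,
)

```text
time: 22.9
eef_pos: [0.4287, 0.2363, 0.0254]
tcp_rot: [0.023, -0.707, 0.707, -0.023]
contact_force: [-0.6, 1.2, -0.2]
opening: 1.001
```

Emit:
send_rows(
  plan=[
    [[0,-0.1,0],[0,0,0]],
    [[0,-0.2,0],[0,0,0]],
    [[0,-0.25,0],[0,0,0]],
    [[0,-0.25,0],[0,0,0]],
    [[0,-0.2,0],[0,0,0]],
    [[0.01,0,0.175],[0,0,0]],
    [[0.01,0,0.35],[0,0,0]],
    [[0.01,0,0.38],[0,0,0]],
    [[0.01,0,0.38],[0,0,0]],
    [[0.01,0,0.36],[0,0,0]],
    [[0.01,0,0.25],[0,0,0]],
    [[0.005,0,0.18],[0,0.01,0]],
  ],
)

```text
time: 24.1
eef_pos: [0.437, -0.0147, 0.1465]
tcp_rot: [-0.001, -0.707, 0.707, 0.0]
contact_force: [0.1, 0.1, -0.2]
opening: 1.003
```

Emit:
send_rows(
  plan=[
    [[0,0,0],[0,0,0]],
    [[0,0,0],[0,0,0]],
  ],
)

```text
time: 24.3
eef_pos: [0.4369, -0.0127, 0.1459]
tcp_rot: [-0.0, 0.707, -0.707, 0.001]
contact_force: [0.1, 0.4, -0.3]
opening: 1.004
```

Run:
```python
from h import *
c=cam("wrist");T=cam("top");S=cam("scene");s=get_state();print(s["eef_pos"]);print(R.from_quat(s["tcp_rot"]).as_matrix())
z=lambda c,x,y,w,h,f: cv2.resize(c["img"][y:y+h,x:x+w],None,fx=f,fy=f,interpolation=cv2.INTER_CUBIC)
cv2.imwrite("pics/c8.png",np.hstack([z(c,220,130,180,200,3)[:,:530],np.vstack([z(T,195,265,54,60,5),z(S,343,150,54,60,5)])]))
```

```text
[ 0.4368 -0.0117  0.1455]
[[-1.      0.      0.0034]
 [-0.0034  0.0002 -1.    ]
 [-0.     -1.     -0.0002]]
```

View pics/c8.png

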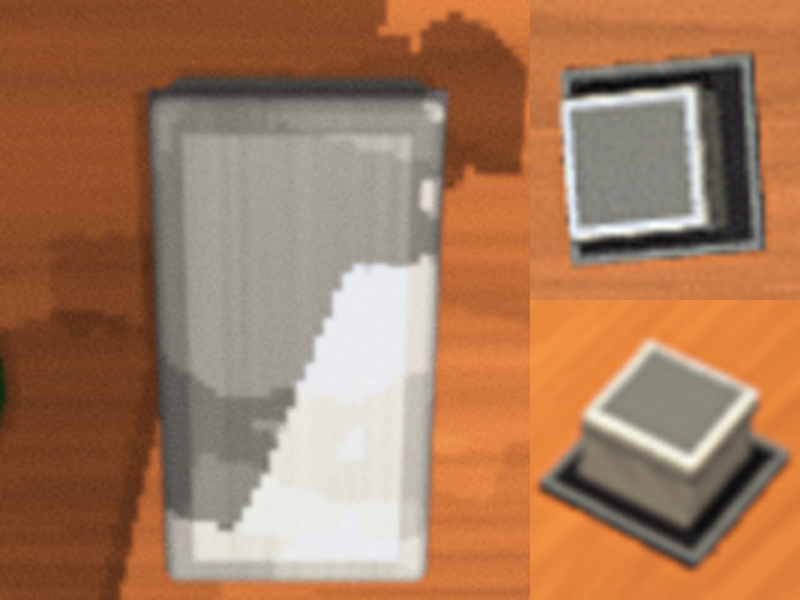

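The tub is flat in its tray. Pan lid corners in the wrist crop: (150,93), (446,92), (425,578), (168,578).

Run:
```python
from h import *
c=cam("wrist");T=cam("top")
q=onz(c,np.array([(150,93),(446,92),(425,578),(168,578)])/3+[219.7,129.7],.044);print(q,q.mean(0))
print(np.linalg.norm(np.roll(q,-1,0)-q,axis=1),np.degrees(np.arctan2(*((q[0]+q[1]-q[2]-q[3])[1::-1]))))
t=onz(T,np.array([(563-530,98),(692-530,88),(708-530,228),(575-530,238)])/5+[194.6,264.6],.045);print("tub",t.mean(0))
```

```text
[[ 0.4908  0.0176  0.044 ]
 [ 0.4912 -0.0408  0.044 ]
 [ 0.3825 -0.0408  0.044 ]
 [ 0.3823  0.0176  0.044 ]] [ 0.4367 -0.0116  0.044 ]
[0.0584 0.1087 0.0583 0.1085] 0.010418413002277523
tub [0.4261 0.2362 0.045 ]
```

Emit:
send_rows(
  plan=[
    [[-0.002,0.08,0],[0,0,0]],
    [[0,0.16,0],[0,0,0]],
    [[0,0.18,0],[0,0,0]],
    [[0,0.18,0],[0,0,0]],
    [[0,0.16,0],[0,0,0]],
    [[0,0.12,0],[0,0,0]],
    [[0,0.08,0],[0,0,0]],
    [[0,0.04,0],[0,0,0]],
    [[0,0,0],[0,0,0]],
    [[0,0,0],[0,0,0]],
  ],
)

```text
time: 25.55
eef_pos: [0.4376, -0.0127, 0.0258]
tcp_rot: [0.0, -0.707, 0.707, -0.001]
contact_force: [-0.1, -0.4, 0.5]
opening: 0.997
```

Emit:
send_rows(
  plan=[
    [[0,0,0],[0,0,0]],
    [[0,0,0],[0,0,0]],
    [[0,0,0],[0,0,0]],
    [[0,0,0],[0,0,0]],
    [[0,0,0],[0,0,0]],
    [[0,0,0],[0,0,0]],
  ],
  gripper=1,
  grip_force=60,
)

```text
time: 26.15
eef_pos: [0.438, -0.0127, 0.0264]
tcp_rot: [-0.0, -0.707, 0.707, -0.001]
contact_force: [-1.2, 1.6, 5.7]
opening: 0.686
```

Emit:
send_rows(
  plan=[
    [[0,-0.08,0],[0,0,0]],
    [[0,-0.2,0],[0,0,0]],
    [[0,-0.26,0],[0,0,0]],
    [[0,-0.21,0],[0,0,0]],
    [[-0.115,0,0.061],[0,0,0]],
    [[-0.231,0,0.123],[0,0,0]],
    [[-0.308,0,0.164],[0,0,0]],
    [[-0.327,0,0.174],[0,0,0]],
    [[-0.327,0,0.174],[0,0,0]],
    [[-0.308,0,0.164],[0,0,0]],
    [[-0.192,0,0.102],[0,0,0]],
    [[-0.115,0,0.061],[0,0,0]],
  ],
)

```text
time: 27.35
eef_pos: [0.6687, -0.1362, 0.1139]
tcp_rot: [-0.001, 0.707, -0.707, -0.0]
contact_force: [0.1, 0.2, -4.7]
opening: 0.69
```

Emit:
send_rows(
  plan=[
    [[0,0,0],[0,-0.008,0]],
    [[0,0,0],[0,-0.0155,0]],
    [[0,0,0],[0,-0.0155,0]],
    [[0,0,0],[0,-0.0155,0]],
    [[0,0,0],[0,-0.0142,0]],
    [[0,0,0],[0,-0.008,0]],
    [[0,0,0],[0,0,0]],
    [[0,0,0],[0,0,0]],
    [[0,0,0],[0,0,0]],
  ],
)

```text
time: 28.25
eef_pos: [0.6676, -0.1349, 0.1148]
tcp_rot: [-0.169, 0.687, -0.686, 0.169]
contact_force: [0.6, -0.1, -3.8]
opening: 0.692
```

Run:
```python
from h import *
c=cam("wrist");s=get_state();M=R.from_quat(s["tcp_rot"]).as_matrix();print(s["eef_pos"],M,np.degrees(np.arctan2(M[1,2],M[0,2])));cv2.imwrite("pics/w9.png",c["img"])
```

```text
[ 0.6678 -0.1349  0.115 ] [[-0.8857 -0.0008  0.4643]
 [-0.4643  0.0002 -0.8857]
 [ 0.0006 -1.     -0.0006]] -62.33462541137959
```

View pics/w9.png

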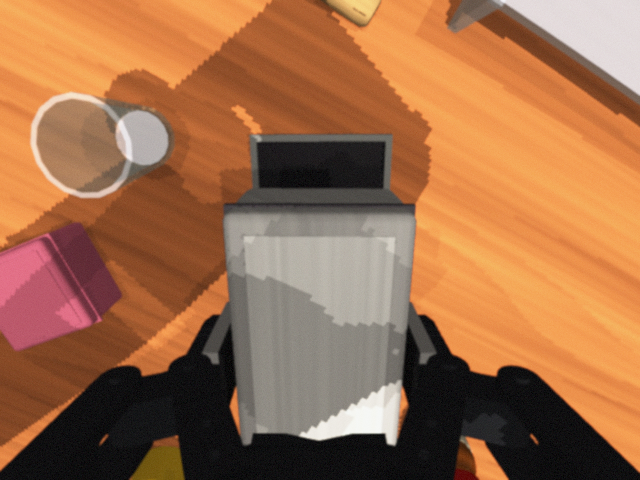

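The pan hangs level, parallel to its tray (far rim (250..391,136)), with the glass at (80,145) well clear.

Emit:
send_rows(
  plan=[
    [[-0.004,0.05,0.008],[0,0,0]],
    [[0,0.12,0],[0,0,0]],
    [[0,0.15,0],[0,0,0]],
    [[0,0.14,0],[0,0,0]],
    [[0,0.1,0],[0,0,0]],
    [[0,0.08,0],[0,0,0]],
    [[0,0.04,0],[0,0,0]],
    [[0,0.02,0],[0,0,0]],
    [[0,0,0],[0,0,0]],
    [[0,0,0],[0,0,0]],
  ],
)

```text
time: 29.3
eef_pos: [0.6696, -0.1359, 0.0323]
tcp_rot: [0.169, -0.686, 0.687, -0.17]
contact_force: [-0.5, 0.1, -4.7]
opening: 0.691
```

Emit:
send_rows(
  plan=[
    [[0,0.015,0],[0,0,0]],
    [[0,0.008,0],[0,0,0]],
    [[0,0,0],[0,0,0]],
    [[0,0,0],[0,0,0]],
  ],
)

```text
time: 29.7
eef_pos: [0.6694, -0.1359, 0.0295]
tcp_rot: [0.169, -0.686, 0.687, -0.17]
contact_force: [-1.2, -0.7, -0.2]
opening: 0.691
```

Emit:
send_rows(
  plan=[
    [[0,0,0],[0,0,0]],
    [[0,0,0],[0,0,0]],
    [[0,0,0],[0,0,0]],
    [[0,0,0],[0,0,0]],
    [[0,0,0],[0,0,0]],
    [[0,0,0],[0,0,0]],
  ],
  gripper=0,
)

```text
time: 30.3
eef_pos: [0.669, -0.1357, 0.0286]
tcp_rot: [0.169, -0.687, 0.687, -0.169]
contact_force: [0.6, 1.3, 0.3]
opening: 0.997
```

Emit:
send_rows(
  plan=[
    [[0,-0.1,0],[0,0,0]],
    [[0,-0.2,0],[0,0,0]],
    [[0,-0.25,0],[0,0,0]],
    [[0,-0.25,0],[0,0,0]],
    [[0,-0.25,0],[0,0,0]],
    [[0,-0.25,0],[0,0,0]],
    [[0.2,-0.1,0],[0,0,0]],
    [[0.35,0,0],[0,0,0]],
    [[0.35,0,0],[0,0,0]],
    [[0.35,0,0],[0,0,0]],
    [[0.2,0,0],[0,0,0]],
    [[0,0,0],[0,0,0]],
  ],
)

```text
time: 31.5
eef_pos: [0.5129, -0.2177, 0.1976]
tcp_rot: [0.168, -0.687, 0.687, -0.168]
contact_force: [-0.2, 0.3, -0.0]
opening: 0.999
```

Run:
```python
from h import *
T=cam("top");S=cam("scene");s=get_state();print(s["eef_pos"],s["time"])
cv2.imwrite("pics/f.png",np.hstack([cv2.resize(T["img"][130:330,180:480],None,fx=4/3,fy=2),cv2.resize(S["img"][130:430,180:480],(400,400))]))
z=lambda c,x,y,w,h,f: cv2.resize(c["img"][y:y+h,x:x+w],None,fx=f,fy=f,interpolation=cv2.INTER_CUBIC)
cv2.imwrite("pics/f.png",np.hstack([z(T,335,135,100,100,4),z(S,180,140,300,300,4/3)]))
```

```text
[ 0.5151 -0.2168  0.1977] 31.6
```

View pics/f.png

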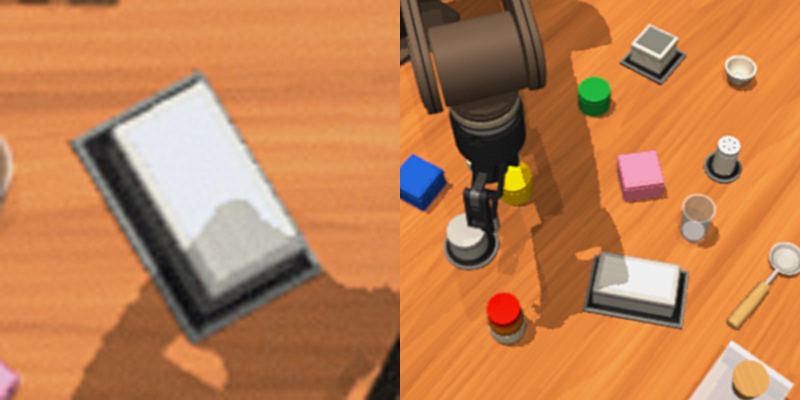

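All four containers stand flat in their trays and the jar and glass are in place. I'll check the pan's offset with numbers, then hand in.

Run:
```python
from h import *
T=cam("top")
q=onz(T,np.array([(112,126),(207,79),(305,240),(210,297)])/4+[334.6,134.6],.047).mean(0);print("pan",q,np.linalg.norm(q[:2]-[.6687,-.1355]))
if np.linalg.norm(q[:2]-[.6687,-.1355])<.01: print(sign_off())
```

```text
pan [ 0.6669 -0.1368  0.047 ] 0.0022565558291838
the job is handed in; nothing more can be done
None
```

I unstacked the shaker, tin, tub and pan in that order, set each into its own tray, and handed the job in at about 32 s of the 112 s allowed. `sign_off` reports no verdict, so what follows is from my own checks.

- **Placement:** the last pictures show all four containers upright and flat inside their rims. Measured offsets from the tray centres were about 4 mm for the tin, 3 mm for the tub and 2 mm for the pan. I checked the shaker by eye only; the gripper was within about 1 mm of its tray centre at release.
- **Gripper and bystanders:** the gripper is open and raised clear of everything. The sundae glass and syrup jar look to be where they started.
- **Disagreement:** heights measured on the stack from two views came out 3 to 5 mm below the given ones. I put this down to calibration and used the given heights. The readings at set-down fitted them.

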